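Lay the mounted needle and the spatula into the instrument tray in order of use

ROBOT

A 7-joint arm with a two-finger parallel gripper is mounted at the origin on the work surface; the furniture and walls round the work are solid. World frame = base frame: x ahead of the robot, y to its left, z up, the work surface at z = 0. Lengths are in m, angles in rad, forces in N, time in s.
With the tool pointing down it reaches from about 0.4 to 0.85 m from the base axis. Payload 4.5 kg.
Tool frame: the origin (TCP) lies on the centre line of the jaws, within the pads' length; the fingertips stand 8 mm ahead of it and the grasp point (between the pads) lies 11 mm behind it; z points along the fingers, x is the direction in which the jaws open and shut, and the axes are right-handed (so a half turn about z gives the same grasp; the last joint's range is limited). The gripper opens to 88 mm and grips with 3 to 60 N. Pads are 18 mm wide; open, the fingers measure 123 mm over their backs; the gripper's body (75 mm by 187 mm) begins 45 mm behind the grasp point.
Start: joints at [1.355, 0.689, -0.195, 1.565, 0.157, 0.902, -0.215], TCP at [0.155, -0.606, 0.247] pointing down, gripper open.
Joint ranges: [-3.01, 3.01], [-0.46, 2.08], [-1.47, 1.51], [0.13, 2.56], [-1, 4.14], [0.04, 2.09], [-2.66, 2.66]. Speed limits (rad/s): [2.57, 2.57, 3.14, 3.14, 3.14, 3.14, 3.14].

INTERFACE

Orientations are given as a unit quaternion [x, y, z, w].
In Python, from plant import get_state, snapshot, finish_job, boxes_of, pinpoint gives the robot as it stands.
- The arm moves only by the shell command python3 -m creep 'ROWS' [FORCE]. ROWS is JSON, a list of rows, each an object with "hand": the finger opening in m, from 0 to 0.0881; "slide": the shift along the tool's x, y, z in m, a list of three; "turn": the turn about the tool's z in degrees. A call has 1 to 5 rows; each row shifts and turns the commanded pose from where the row before left it, along the tool's axes as they then stand; what a row does not reach is not made up. A row lasts 1/8 s, in which the tool goes at most 62.5 mm and 10.7 degrees, less where a joint would pass 70% of its speed; a pose out of reach is approached as far as the arm can. A call is refused whole if a number of a shift passes 0.0625 or a number of a turn 10.7, either way. A call with a gripper value outside its range is refused whole. The fingers move at their own pace and stop on an object; FORCE is the grip in N (left out, the last holds). Time passes only in rows, so rows that do not move let the fingers close. It gives the time, the measured TCP pose, the force and the opening at its end, in the units of the state.
- get_state(): the state, without advancing time (a new reading comes with each control period).
- snapshot(name): name is "side" or "top" or "wrist"; returns a dict with "frame" (384x512x3 uint8, red, green, blue), "depth" (384x512 float32, m along the optical axis (not along the pixel's ray), 0 where there is no reading), "mtx" (3x3 intrinsics, pixels), "camera_from_world" (4x4, takes a point from world to camera coordinates). Camera axes: x right, y down, z forward; pixel columns grow to the right and rows downward; lengths in m; the calibration is good to about 2 mm. The wrist camera is an equidistant fisheye: a pixel r from the principal point sees the ray r / f radians off the axis. A picture is of the moment at which its call begins.
- finish_job(): hands the job in, once; it reports no verdict.
Trained networks look in a picture, given as the dict that the camera call returned (one of the last four; its "shot" number tells which), for a name from the list of things; names that differ only in an ending like _2 or _b are one class to them, and where a whole thing is asked for, a point or a joint stands for the part that bears it (a point fixed in the world has none). Each returns a list of dicts, best first, with "conf" (0 to 1); they miss things now and then, are a little off and sometimes report something else, mostly with a low value. They report only what shows in the picture. A call takes as long as a camera call. They do not tell look-alikes from the thing itself.
- boxes_of(target, picture): "uv" ([column, row] in pixels, amid what is visible of it).
- pinpoint(target, picture): "uv" ([column, row] in pixels: a listed point, or the origin of a listed thing).
The state is a dict: "clock": time; "q": joint angles; "qd": joint speeds; "joint_torque": joint torques, N m; "tool_pos": TCP position; "eef_rot": TCP orientation; "contact_force": force on the tool from outside, world axes, zero at the start; "moment": the same for the moment, N m; "opening": opening from 0.0 (shut) to 1.0 (fully open).
Only numpy, scipy, OpenCV 4.12 (cv2) and the standard library are available. Lean on these libraries where they do the work, as an engineer would, in place of code of your own. Each camera call takes 0.05 s, during which the arm holds its last target.

TASK

Finish laying out the instrument tray in order of use: brush, mounted needle, spatula, pen. Brush and pen already lie in the two end lanes (either way round): lay the wooden-handled needle in the middle lane next to the brush and the black-gripped spatula in the middle lane next to the pen, each flat, about half-way along its lane and in line with it. Leave the brush where it lies.

Things in the scene. Friction and masses are not known exactly. Their poses are not given: they have to be found in the camera images.
- tray_floor (a point): Fixed shallow aluminium tray, 188 (x) by 256 mm (y), rim 14 mm high. Point: its centre on top of the 4 mm floor; z up. Four lanes run along x, centre lines at y = -93, -31, 31, 93 mm. Blue dividers 3.5 mm high between them, cut away in the middle 80 mm. Middle lanes are empty; the brush lies in one end lane, a white pen with red ends (145 mm long, 9 mm high) in the other.
- needle_grip (a point): Loose mounted needle on the table: slim turned wooden handle 81 mm long, 8 mm wide, 8 mm high, with a thin steel needle at its +x end (117 mm overall). Point: centre of the handle, half-way up (4 mm above what it lies on), where to grip it; x runs along the tool towards the needle's tip, z up.
- spatula_grip (a point): Loose double-ended steel spatula on the table, 140 mm overall, with a black rectangular grip 70 mm long, 10 mm wide, 10 mm high; thin blades stand out at both ends at half that height. Point: centre of the tool and its grip, half-way up (5 mm above what it lies on); x runs along the tool, z up.
- brush: Fine brush with red handle, brass ferrule and dark bristles, 140 mm long, 9 mm thick, already lying in one of the tray's two end lanes (y about +93 or -93 mm from the tray's centre); it marks the first place in the order and stays where it is. Origin on its underside, half-way along; x towards the bristles.
Mind the look-alikes: they are no part of the job. Several things look just like the brush: the one meant starts farthest to the robot's right.

How it is judged:
At the end, for the whole second after the job is handed in: Needle in the middle lane beside the brush, spatula in the one beside the pen: each point within 20 mm of the lane's centre line, 35 mm of half-way along, under 10 mm above the floor, within 15 degrees of the lane, at rest. Brush within 20 mm of its start (((y of brush in the frame of tray_floor above 0 m and y of needle_grip in the frame of tray_floor between 0.011 and 0.051 m and y of spatula_grip in the frame of tray_floor between -0.051 and -0.011 m) or (y of brush in the frame of tray_floor below 0 m and y of needle_grip in the frame of tray_floor between -0.051 and -0.011 m and y of spatula_grip in the frame of tray_floor between 0.011 and 0.051 m)) and x of needle_grip in the frame of tray_floor between -0.035 and 0.035 m and z of each of needle_grip, spatula_grip in the frame of tray_floor below 0.01 m and angle between the x axis of each of needle_grip, spatula_grip and the x axis of tray_floor, either way round below 0.26 rad and linear speed of each of needle, spatula below 0.02 m/s and x of spatula_grip in the frame of tray_floor between -0.035 and 0.035 m and distance of brush from where it was at the start of the episode below 0.02 m); the robot touches nothing.
It fails at once if the brush is moved by more than 20 mm (distance of brush from where it was at the start of the episode above 0.02 m).
It also fails if it takes over 51 s, if anything falls off the work surface, if the arm or the gripper's body presses on something with over 40 N, if the wrist force passes 120 N, or if a joint passes its speed limit or range.

## Working session

There is one attempt and no reset: what is moved stays moved. The work goes in short steps, Python scripts to look and compute and a shell command to move; the robot and the scene stay as the last step left them, time stands still between calls to the robot, and variables do not carry over. Pictures are saved under pics/ and viewed, and the job is handed in when it is done.

```bash
ls; mkdir -p pics
cat > h.py <<'E'
import numpy as np, cv2
from plant import *
def save(p,n,crop=None,s=1):
    im=p["frame"][:,:,::-1]
    if crop: c0,r0,c1,r1=crop; im=im[r0:r1,c0:c1]
    cv2.imwrite("pics/"+n,cv2.resize(im,None,fx=s,fy=s,interpolation=cv2.INTER_CUBIC))
def w(p,u,v,z):
    "pinhole pixel -> world at height z"
    K=p["mtx"];T=np.linalg.inv(p["camera_from_world"])
    d=T[:3,:3]@np.linalg.solve(K,[u,v,1.]);o=T[:3,3]
    return o+d*(z-o[2])/d[2]
def wd(p,u,v):
    K=p["mtx"];T=np.linalg.inv(p["camera_from_world"])
    d=p["depth"][int(round(v)),int(round(u))]
    return T[:3,:3]@(np.linalg.solve(K,[u,v,1.])*d)+T[:3,3]
E
python3 - <<'E'
from h import *
s=get_state();print(s)
for n in("top","side"):
    p=snapshot(n);save(p,n+"1.png",s=1.5)
    print(n,np.round(p["mtx"],1).tolist(),np.round(p["camera_from_world"],3).tolist())
    for t in("tray_floor","needle_grip","spatula_grip","brush"):
        for f in(boxes_of,pinpoint):
            for d in f(t,p):
                print(t,f.__name__,d, np.round(w(p,*d["uv"],0.005),3), np.round(wd(p,*d["uv"]),3))
E
```

```text
pics
{'clock': 0.0, 'q': array([ 1.35477165,  0.68996064, -0.19451359,  1.56631753,  0.15729056,
        0.90251663, -0.21512989]), 'qd': array([ 9.60416566e-04,  4.38068045e-04, -4.61725408e-04,  5.47551423e-04,
       -9.99682313e-05, -2.85474716e-05, -1.54728188e-04]), 'joint_torque': array([-9.37712430e-04, -5.27576351e+01, -1.26696713e+00, -1.53434247e+01,
       -5.25945181e-02,  6.47755223e-03,  1.92889815e-04]), 'tool_pos': array([ 0.15432468, -0.60501841,  0.24593164]), 'eef_rot': array([ 7.89707778e-01, -6.13482522e-01, -7.52948022e-04, -5.03571696e-04]), 'contact_force': array([ 0.51092903, -0.29070065,  0.04846454]), 'moment': array([-0.02198184, -0.00307396,  0.00703992]), 'opening': 1.0009211968462723}
top [[430.3, 0.0, 261.3], [0.0, 430.3, 190.6], [0.0, 0.0, 1.0]] [[0.024, -1.0, 0.01, -0.068], [-0.999, -0.024, -0.034, 0.425], [0.034, -0.009, -0.999, 0.989], [0.0, 0.0, 0.0, 1.0]]
tray_floor call {'uv': [187.5, 157.4], 'conf': 0.89} [0.499 0.116 0.005] [0.5   0.116 0.001]
tray_floor call {'uv': [186.7, 156.3], 'conf': 0.66} [0.502 0.118 0.005] [0.502 0.118 0.003]
tray_fl
[... 1278 characters left out ...]
126 0.005] [0.51  0.126 0.005]
needle_grip call {'uv': [277.7, 151.9], 'conf': 0.57} [ 0.451 -0.321  0.005] [ 0.452 -0.329  0.001]
needle_grip call {'uv': [277.2, 148.1], 'conf': 0.55} [ 0.457 -0.345  0.005] [ 0.455 -0.338  0.008]
needle_grip call {'uv': [206.6, 245.8], 'conf': 0.2} [0.507 0.125 0.005] [0.507 0.124 0.005]
spatula_grip call {'uv': [234.5, 175.4], 'conf': 0.66} [ 0.532 -0.16   0.005] [ 0.529 -0.151  0.011]
spatula_grip call {'uv': [240.3, 176.1], 'conf': 0.49} [ 0.516 -0.16   0.005] [ 0.514 -0.154  0.009]
brush call {'uv': [308.0, 309.4], 'conf': 0.9} [0.291 0.241 0.005] [0.291 0.245 0.009]
brush call {'uv': [226.8, 223.1], 'conf': 0.72} [0.491 0.042 0.005] [0.491 0.041 0.004]
```

View pics/top1.png

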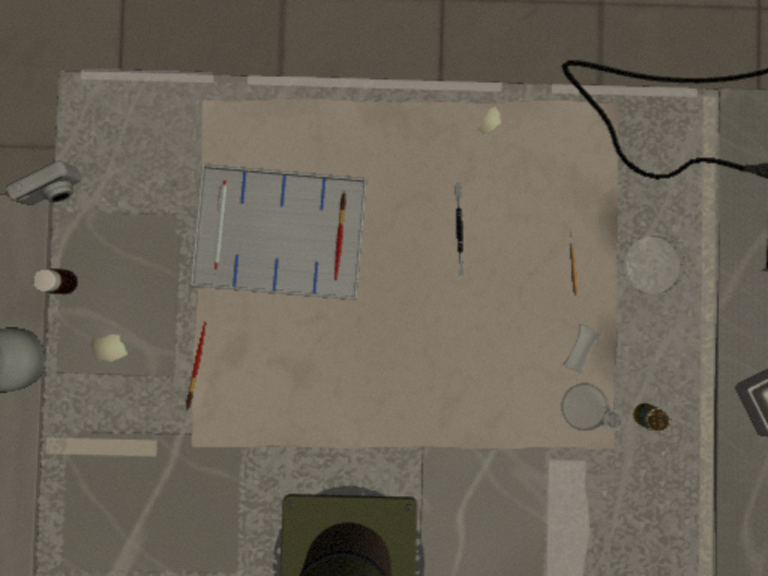

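View pics/side1.png

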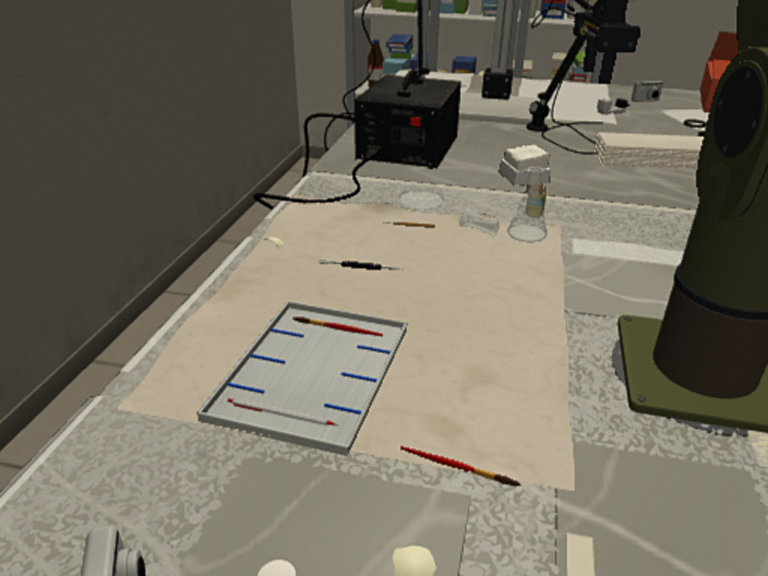

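Top view (original pixels): tray centred about (187,157). The two brushes are one in the tray's right end lane (228,157; y≈+0.02) and one loose on the table (132,243; y≈+0.24). The one in the tray lies farthest right and in an end lane, so it is the one meant. The needle then goes in the right-hand middle lane and the spatula in the left-hand one. The needle is at (383,178) and the spatula at (306,153). I'll confirm this with crops and measure the axes.

Run:
```python
from h import *
p=snapshot("top");f=p["frame"]
a=cv2.resize(f[100:205,120:250],None,fx=4,fy=4,interpolation=cv2.INTER_CUBIC)
b=cv2.resize(f[115:205,290:400],None,fx=4,fy=4,interpolation=cv2.INTER_CUBIC)
cv2.imwrite("pics/tray2.png",a[:,:,::-1]);cv2.imwrite("pics/tools2.png",b[:,:,::-1])
def fit(m,z,n):
    v,u=np.nonzero(m);X=np.array([w(p,a,b,z)[:2] for a,b in zip(u,v)])
    if len(X)<4: print(n,"none");return
    r=cv2.minAreaRect(X.astype(np.float32)*1000)
    d=cv2.fitLine(X.astype(np.float32)*1000,cv2.DIST_L2,0,.01,.01).ravel()
    print(n,len(X),"mean",X.mean(0).round(4),"rect",np.round(r[0],1),np.round(r[1],1),"axisdeg",np.degrees(np.arctan2(d[1],d[0])).round(1))
F=f.astype(int);R,G,B=F[...,0],F[...,1],F[...,2]
def roi(u0,v0,u1,v1):
    m=np.zeros(R.shape,bool);m[v0:v1,u0:u1]=1;return m
fit((B-R>40)&roi(125,105,245,205),0.0075,"blue")
m=((B-R>40)&roi(125,105,245,205)).astype(np.uint8)
n,l,st,c=cv2.connectedComponentsWithStats(m,connectivity=8)
for i in range(1,n):
    if st[i,4]>5: fit(l==i,0.0075,"div%d"%i)
fit((R-B>55)&roi(205,115,245,195),0.008,"brush")
fit((R+G+B<150)&roi(298,115,315,190),0.01,"spat black")
fit((R-B>55)&roi(370,140,395,205),0.008,"needle wood")
fit((R-B>45)&roi(370,140,395,205),0.008,"needle wood")
```

```text
blue 188 mean [0.5075 0.1188] rect [505.9 119.1] [127.2 176.4] axisdeg -3.6
div1 33 mean [0.5756 0.1769] rect [574.1 176.9] [ 3.6 44.6] axisdeg -3.2
div2 29 mean [0.5699 0.1154] rect [571.  115.2] [ 3.2 44.9] axisdeg -4.0
div3 34 mean [0.567  0.0536] rect [566.8  53.6] [ 3.5 47. ] axisdeg -3.1
div4 31 mean [0.4458 0.1846] rect [444.7 184.8] [ 3.3 46.5] axisdeg -3.5
div5 30 mean [0.4402 0.1232] rect [441.5 123.1] [ 3.3 46.6] axisdeg -3.0
div6 31 mean [0.4379 0.0614] rect [437.3  61.4] [ 3.3 44.3] axisdeg -3.3
brush 105 mean [0.4912 0.026 ] rect [489.2  25.9] [  6.7 105.3] axisdeg -3.9
spat black 91 mean [ 0.5164 -0.1582] rect [ 515.8 -158.1] [65.2  7. ] axisdeg 3.8
needle wood 54 mean [ 0.4558 -0.3393] rect [ 455.4 -339.3] [70.1  4.2] axisdeg 5.9
needle wood 69 mean [ 0.4562 -0.3392] rect [ 456.5 -339.3] [72.4  5.4] axisdeg 5.4
```

View pics/tray2.png

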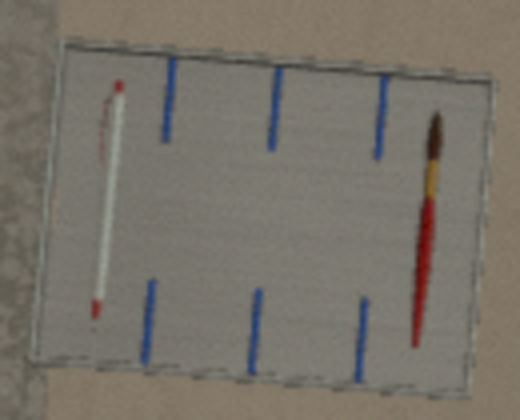

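View pics/tools2.png

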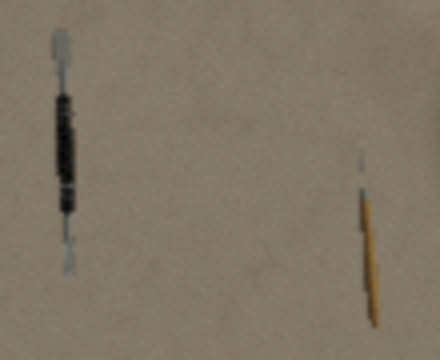

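The crops confirm it: the brush lies in the right end lane (bristles away from the robot) and the pen in the left one. Dividers show at 62 mm pitch and the tray's yaw is -3.4°, both as they must be. Next is a planning helper and a check of obstacle heights.

```bash
cat >> h.py <<'E'
from scipy.spatial.transform import Rotation as Ro
def go(x,y,z,yaw=None):
    "slide needed in present tool axes, after-turn axes, and turn"
    s=get_state();R=Ro.from_quat(s["eef_rot"]).as_matrix()
    d=np.array([x,y,z])-s["tool_pos"]
    y0=np.degrees(np.arctan2(R[1,0],R[0,0]))
    print("t",round(s["clock"],2),"tcp",s["tool_pos"].round(4),"yaw",y0.round(2),"open",round(s["opening"],3),"F",s["contact_force"].round(1),"tilt",R[2,2].round(4))
    print("slide now axes mm",(R.T@d*1000).round(1))
    if yaw is not None:
        c,q=np.cos(np.radians(yaw)),np.sin(np.radians(yaw))
        R2=np.array([[c,q,0],[q,-c,0],[0,0,-1]])
        print("turn",round(y0-yaw,2),"then slide mm",(R2.T@d*1000).round(1))
E
python3 - <<'E'
from h import *
p=snapshot("top")
T=np.linalg.inv(p["camera_from_world"])
v,u=np.mgrid[100:330,250:480]
d=p["depth"][v,u]
P=np.einsum('ij,jkl->ikl',T[:3,:3]@np.linalg.inv(p["mtx"]),np.stack([u,v,np.ones_like(u)])*d)+T[:3,3][:,None,None]
m=(P[2]>0.02)&(d>0)&(P[1]>-0.6)&(P[0]>0.1)
n,l,st,c=cv2.connectedComponentsWithStats(m.astype(np.uint8))
for i in range(1,n):
    if st[i,4]>15:
        q=P[:,l==i];print(st[i,4],q.min(1).round(3),q.max(1).round(3))
go(0.4575,-0.339,0.15,-84.4)
E
```

```text
66 [ 0.624 -0.552  0.021] [ 0.635 -0.512  0.032]
366 [ 0.302 -0.375  0.02 ] [ 0.375 -0.322  0.041]
813 [ 0.216 -0.389  0.02 ] [ 0.281 -0.326  0.13 ]
283 [ 0.22  -0.471  0.021] [ 0.256 -0.434  0.067]
t 1.0 tcp [ 0.1546 -0.6056  0.2468] yaw -75.69 open 0.999 F [0.2 0.4 0.1] tilt -1.0
slide now axes mm [-183.5 -359.4   96.7]
turn 8.71 then slide mm [-235.8 -327.5   96.8]
```

```bash
python3 -m creep '[{"hand":0.05,"slide":[0,0,0],"turn":8.7},{"hand":0.05,"slide":[-0.03,-0.04,0],"turn":0},{"hand":0.05,"slide":[-0.03,-0.04,0],"turn":0},{"hand":0.05,"slide":[-0.03,-0.04,0],"turn":0},{"hand":0.05,"slide":[-0.03,-0.04,0],"turn":0}]' 20
python3 -m creep '[{"hand":0.05,"slide":[-0.03,-0.04,0],"turn":0},{"hand":0.05,"slide":[-0.03,-0.04,0],"turn":0},{"hand":0.05,"slide":[-0.03,-0.04,0.02],"turn":0},{"hand":0.05,"slide":[-0.02,-0.04,0.03],"turn":0},{"hand":0.05,"slide":[0,0,0],"turn":0}]'
python3 -c "
from h import *
go(0.4575,-0.339,0.10,-84.4)"
```

```text
clock: 1.62
tool_pos: [0.3032, -0.4695, 0.2469]
eef_rot: [0.741, -0.672, 0.0, -0.0]
contact_force: [0.5, -0.7, -0.7]
opening: 0.572
clock: 2.25
tool_pos: [0.4535, -0.3409, 0.1948]
eef_rot: [0.744, -0.669, -0.002, -0.001]
contact_force: [-0.3, -0.0, -0.4]
opening: 0.57
t 2.25 tcp [ 0.4535 -0.3409  0.1948] yaw -83.94 open 0.57 F [-0.3 -0.  -0.4] tilt -1.0
slide now axes mm [-1.1 -4.2 94.8]
turn 0.46 then slide mm [-1.5 -4.2 94.8]
```

```bash
python3 -m creep '[{"hand":0.05,"slide":[-0.001,-0.004,0.04],"turn":0.5},{"hand":0.05,"slide":[0,0,0.045],"turn":0},{"hand":0.05,"slide":[0,0,0.02],"turn":0},{"hand":0.05,"slide":[0,0,0],"turn":0}]'
python3 - <<'E'
from h import *
go(0.4575,-0.339,0.010,-84.4)
p=snapshot("wrist");save(p,"w1.png",s=1.5)
print(p["mtx"].round(1).tolist())
C=p["camera_from_world"];K=p["mtx"]
def proj(X):
    c=C[:3,:3]@X+C[:3,3];t=np.arctan2(np.hypot(c[0],c[1]),c[2]);k=t/np.hypot(c[0],c[1])
    return K[0,0]*k*c[0]+K[0,2],K[1,1]*k*c[1]+K[1,2]
for X in((.4575,-.339,.004),(.4575-.04,-.343,.004),(.4575+.04,-.335,.004)):print(X,np.round(proj(np.array(X)),1))
s=get_state();print(np.round(proj(s["tool_pos"]),1))
for d in pinpoint("needle_grip",p):print(d)
E
```

```text
clock: 2.75
tool_pos: [0.4528, -0.3446, 0.0909]
eef_rot: [0.737, -0.675, -0.001, 0.001]
contact_force: [0.8, 0.3, 0.2]
opening: 0.568
t 2.75 tcp [ 0.4528 -0.3446  0.0909] yaw -84.97 open 0.568 F [0.8 0.3 0.2] tilt -1.0
slide now axes mm [-5.1 -5.4 80.9]
turn -0.57 then slide mm [-5.2 -5.2 80.9]
[[297.3, 0.0, 251.7], [0.0, 297.3, 188.2], [0.0, 0.0, 1.0]]
(0.4575, -0.339, 0.004) [245.8 191. ]
(0.41750000000000004, -0.343, 0.004) [246.7 236.1]
(0.4975, -0.335, 0.004) [244.9 140.7]
[253.3 253.2]
{'uv': [247.6, 188.9], 'conf': 0.65}
```

View pics/w1.png

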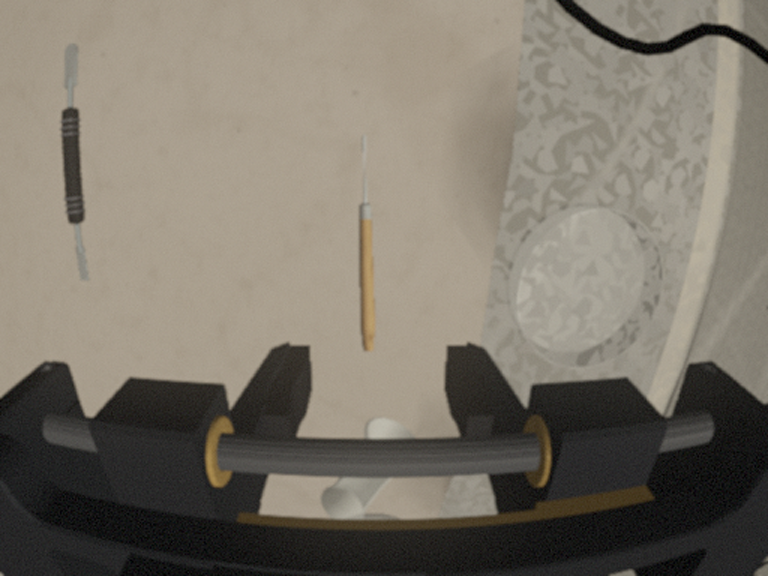

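Wrist view: the handle spans (366,205) to (369,350) in the enlarged picture, within 3 mm of the prediction and centred between the fingers after about 5 mm. Descend.

```bash
python3 -m creep '[{"hand":0.05,"slide":[-0.005,-0.008,0.025],"turn":-0.5},{"hand":0.05,"slide":[0,0,0.025],"turn":0},{"hand":0.05,"slide":[0,0,0.02],"turn":0},{"hand":0.05,"slide":[0,0,0],"turn":0},{"hand":0.05,"slide":[0,0,0],"turn":0}]'
python3 -c "
from h import *
go(0.460,-0.3385,0.010,-84.4)"
```

```text
clock: 3.48
tool_pos: [0.4623, -0.339, 0.0226]
eef_rot: [0.741, -0.672, 0.001, -0.0]
contact_force: [-0.0, -1.0, -0.0]
opening: 0.573
t 3.48 tcp [ 0.4623 -0.339   0.0226] yaw -84.41 open 0.573 F [-0. -1. -0.] tilt -1.0
slide now axes mm [-0.7  2.2 12.6]
turn -0.01 then slide mm [-0.7  2.2 12.6]
```

```bash
python3 -m creep '[{"hand":0.05,"slide":[0,0.001,0.007],"turn":0},{"hand":0.05,"slide":[0,0,0.005],"turn":0},{"hand":0.05,"slide":[0,0,0],"turn":0},{"hand":0,"slide":[0,0,0],"turn":0},{"hand":0,"slide":[0,0,0],"turn":0}]' 20
python3 -m creep '[{"hand":0,"slide":[0,0,0],"turn":0},{"hand":0,"slide":[0,0,0],"turn":0},{"hand":0,"slide":[0,0,0],"turn":0},{"hand":0,"slide":[0,0,0],"turn":0}]'
python3 -c "
from h import *
go(0.460,-0.3385,0.010,-84.4)"
```

```text
clock: 4.1
tool_pos: [0.461, -0.3385, 0.0098]
eef_rot: [0.741, -0.672, 0.0, 0.0]
contact_force: [-0.4, -0.0, 0.2]
opening: 0.364
clock: 4.6
tool_pos: [0.461, -0.3385, 0.0098]
eef_rot: [0.741, -0.672, 0.0, 0.0]
contact_force: [0.6, 0.5, -0.1]
opening: 0.087
t 4.6 tcp [ 0.461  -0.3385  0.0098] yaw -84.39 open 0.087 F [ 0.6  0.5 -0.1] tilt -1.0
slide now axes mm [-0.1  1.  -0.2]
turn 0.01 then slide mm [-0.1  1.  -0.2]
```

Opening 7.7 mm, so the 8 mm handle is held. Lift and carry.

```bash
python3 -m creep '[{"hand":0,"slide":[0,0,-0.02],"turn":0},{"hand":0,"slide":[0,0,-0.04],"turn":0},{"hand":0,"slide":[0,0,-0.03],"turn":0},{"hand":0,"slide":[0,0,0],"turn":9},{"hand":0,"slide":[0,0,0],"turn":0}]'
python3 -c "
from h import *
go(0.5037,0.0882,0.07,-93.4)
p=snapshot('wrist');save(p,'w2.png',s=1.2)"
```

```text
clock: 5.22
tool_pos: [0.4612, -0.3387, 0.1012]
eef_rot: [-0.686, 0.727, -0.001, 0.0]
contact_force: [0.7, -0.5, -1.3]
opening: 0.089
t 5.22 tcp [ 0.4612 -0.3387  0.1012] yaw -93.3 open 0.089 F [ 0.7 -0.5 -1.3] tilt -1.0
slide now axes mm [-428.6  -17.8   30.8]
turn 0.1 then slide mm [-428.6  -17.1   31.2]
```

View pics/w2.png

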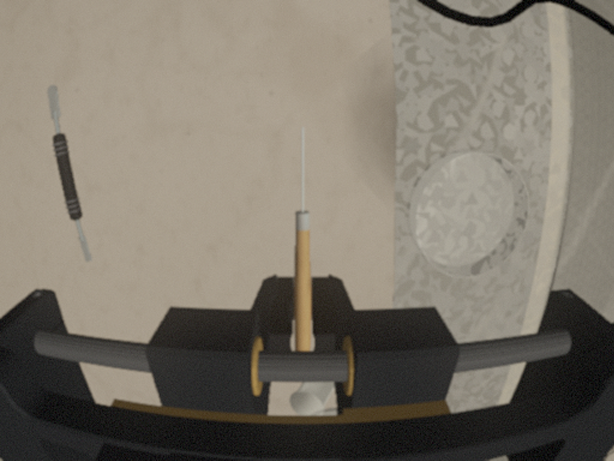

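The needle is held straight along tool y, with its tip up the picture at (303,130). Carry it to the tray.

```bash
python3 -m creep '[{"hand":0,"slide":[-0.04,0,0],"turn":0},{"hand":0,"slide":[-0.055,-0.003,0],"turn":0},{"hand":0,"slide":[-0.055,-0.003,0],"turn":0},{"hand":0,"slide":[-0.055,-0.003,0],"turn":0},{"hand":0,"slide":[-0.055,-0.003,0],"turn":0}]'
python3 -m creep '[{"hand":0,"slide":[-0.055,-0.003,0],"turn":0},{"hand":0,"slide":[-0.055,-0.003,0],"turn":0},{"hand":0,"slide":[-0.035,0,0],"turn":0},{"hand":0,"slide":[-0.02,0,0],"turn":0},{"hand":0,"slide":[0,0,0],"turn":0}]'
python3 -c "
from h import *
go(0.5037,0.0882,0.045,-93.4)
p=snapshot('wrist');save(p,'w3.png',s=1.5)"
```

```text
clock: 5.9
tool_pos: [0.4882, -0.0778, 0.0997]
eef_rot: [-0.687, 0.727, 0.0, -0.0]
contact_force: [0.8, -0.1, 0.1]
opening: 0.086
clock: 6.52
tool_pos: [0.5037, 0.0868, 0.0995]
eef_rot: [-0.688, 0.726, 0.001, 0.0]
contact_force: [-0.4, 0.3, -1.6]
opening: 0.091
t 6.53 tcp [0.5037 0.0868 0.0995] yaw -93.05 open 0.091 F [-0.4  0.3 -1.6] tilt -1.0
slide now axes mm [-1.4  0.1 54.5]
turn 0.35 then slide mm [-1.4  0.1 54.5]
```

View pics/w3.png

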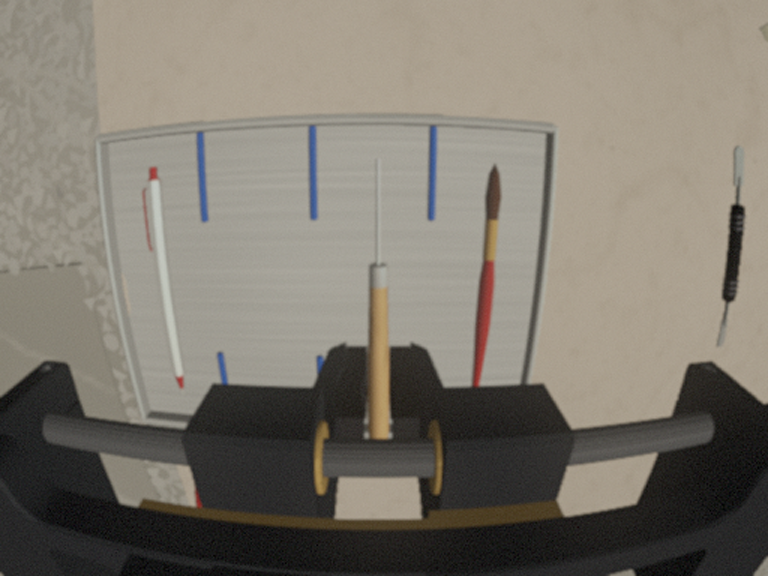

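The needle lies between the middle and right dividers, parallel to them. Lower it to TCP z ≈ 0.0145.

```bash
python3 -m creep '[{"hand":0,"slide":[-0.001,0,0.03],"turn":0.3},{"hand":0,"slide":[0,0,0.03],"turn":0},{"hand":0,"slide":[0,0,0.015],"turn":0},{"hand":0,"slide":[0,0,0],"turn":0},{"hand":0,"slide":[0,0,0],"turn":0}]'
python3 -c "
from h import *
go(0.5037,0.0882,0.0143,-93.4)"
```

```text
clock: 7.2
tool_pos: [0.5045, 0.0852, 0.0254]
eef_rot: [-0.684, 0.73, -0.0, 0.0]
contact_force: [-0.1, 0.5, -0.3]
opening: 0.093
t 7.2 tcp [0.5045 0.0852 0.0254] yaw -93.72 open 0.093 F [-0.1  0.5 -0.3] tilt -1.0
slide now axes mm [-2.9  1.  11.1]
turn -0.32 then slide mm [-2.9  1.  11.1]
```

```bash
python3 -m creep '[{"hand":0,"slide":[-0.003,0,0.006],"turn":0},{"hand":0,"slide":[0,0,0.005],"turn":0},{"hand":0,"slide":[0,0,0],"turn":0},{"hand":0.03,"slide":[0,0,0],"turn":0},{"hand":0.03,"slide":[0,0,0],"turn":0}]'
python3 -m creep '[{"hand":0.03,"slide":[0,0,0],"turn":0},{"hand":0.03,"slide":[0,0,-0.02],"turn":0},{"hand":0.03,"slide":[0,0,-0.04],"turn":0},{"hand":0.03,"slide":[0,0,-0.04],"turn":0},{"hand":0.05,"slide":[0,0,0],"turn":0}]'
python3 -c "
from h import *
go(0.516,-0.158,0.10,-86.2)
p=snapshot('wrist');save(p,'w4.png',s=1.5)"
```

```text
clock: 7.82
tool_pos: [0.5042, 0.0887, 0.0137]
eef_rot: [-0.684, 0.729, -0.0, -0.0]
contact_force: [-0.0, 0.1, 0.6]
opening: 0.297
clock: 8.45
tool_pos: [0.5059, 0.089, 0.1161]
eef_rot: [-0.684, 0.73, -0.001, 0.002]
contact_force: [0.5, -0.2, 0.0]
opening: 0.431
t 8.45 tcp [0.5059 0.089  0.1161] yaw -93.69 open 0.431 F [ 0.5 -0.2  0. ] tilt -1.0
slide now axes mm [245.8 -25.9  15.9]
turn -7.49 then slide mm [247.1   6.3  16.1]
```

View pics/w4.png

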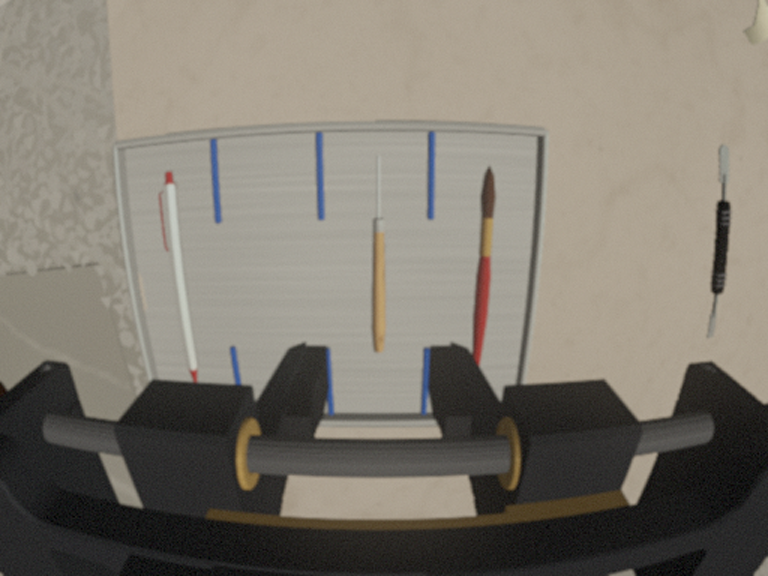

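The needle lies flat mid-lane beside the brush: handle (380,225)–(380,350), dividers at x≈325 and 430. On to the spatula.

```bash
python3 -m creep '[{"hand":0.05,"slide":[0,0,0],"turn":-7.5},{"hand":0.05,"slide":[0.05,0.001,0],"turn":0},{"hand":0.05,"slide":[0.055,0.001,0],"turn":0},{"hand":0.05,"slide":[0.055,0.002,0],"turn":0},{"hand":0.05,"slide":[0.05,0.002,0]  ,"turn":0}]'
python3 -m creep '[{"hand":0.05,"slide":[0.037,0,0.02],"turn":0},{"hand":0.05,"slide":[0,0,0],"turn":0},{"hand":0.05,"slide":[0,0,0],"turn":0}]'
python3 - <<'E'
from h import *
go(0.516,-0.158,0.010,-86.2)
p=snapshot("wrist");save(p,"w5.png",s=1.5)
C=p["camera_from_world"];K=p["mtx"]
def proj(X):
    X=np.array(X);c=C[:3,:3]@X+C[:3,3];h=np.hypot(c[0],c[1]);k=np.arctan2(h,c[2])/h
    return (1.5*(K[0,0]*k*c[0]+K[0,2])).round(1),(1.5*(K[1,1]*k*c[1]+K[1,2])).round(1)
for X in((.516,-.158,.005),(.516-.035,-.1603,.005),(.516+.035,-.1557,.005)):print(X,proj(X))
for d in pinpoint("spatula_grip",p):print(d, np.array(d["uv"])*1.5)
E
```

```text
clock: 9.12
tool_pos: [0.5112, -0.123, 0.1122]
eef_rot: [0.73, -0.683, -0.001, 0.001]
contact_force: [0.5, 0.4, 0.8]
opening: 0.565
clock: 9.5
tool_pos: [0.514, -0.1568, 0.0927]
eef_rot: [0.731, -0.683, -0.001, 0.0]
contact_force: [-0.9, 0.4, -0.8]
opening: 0.562
t 9.5 tcp [ 0.514  -0.1568  0.0927] yaw -86.14 open 0.562 F [-0.9  0.4 -0.8] tilt -1.0
slide now axes mm [ 1.4 -2.  82.7]
turn 0.06 then slide mm [ 1.3 -1.9 82.7]
(0.516, -0.158, 0.005) (np.float64(381.1), np.float64(291.9))
(0.481, -0.1603, 0.005) (np.float64(380.8), np.float64(350.7))
(0.551, -0.1557, 0.005) (np.float64(381.4), np.float64(227.1))
{'uv': [253.7, 192.1], 'conf': 0.6} [380.55 288.15]
```

View pics/w5.png

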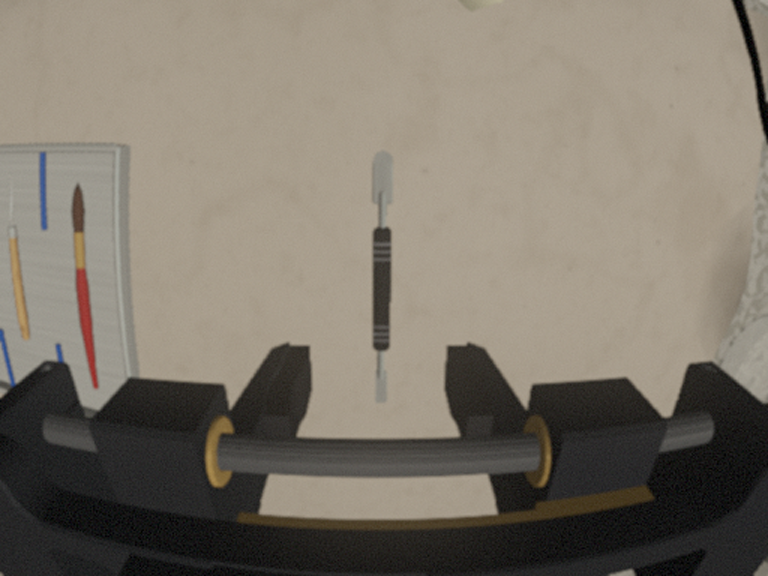

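The black grip spans (382,228)–(381,350), matching the predicted ends (381,227) and (381,351). Descend.

```bash
python3 -m creep '[{"hand":0.05,"slide":[0.001,-0.002,0.03],"turn":0},{"hand":0.05,"slide":[0,0,0.025],"turn":0},{"hand":0.05,"slide":[0,0,0.015],"turn":0},{"hand":0.05,"slide":[0,0,0],"turn":0},{"hand":0.05,"slide":[0,0,0],"turn":0}]'
python3 -c "
from h import *
go(0.516,-0.158,0.010,-86.2)"
```

```text
clock: 10.22
tool_pos: [0.5172, -0.1588, 0.0244]
eef_rot: [0.73, -0.683, 0.0, -0.0]
contact_force: [-0.3, 0.0, -0.1]
opening: 0.569
t 10.22 tcp [ 0.5172 -0.1588  0.0244] yaw -86.16 open 0.569 F [-0.3  0.  -0.1] tilt -1.0
slide now axes mm [-0.9  1.2 14.4]
turn 0.04 then slide mm [-0.9  1.2 14.4]
```

```bash
python3 -m creep '[{"hand":0.05,"slide":[0,0.001,0.008],"turn":0},{"hand":0.05,"slide":[0,0,0.006],"turn":0},{"hand":0.05,"slide":[0,0,0],"turn":0},{"hand":0,"slide":[0,0,0],"turn":0},{"hand":0,"slide":[0,0,0],"turn":0}]' 20
python3 -m creep '[{"hand":0,"slide":[0,0,0],"turn":0},{"hand":0,"slide":[0,0,0],"turn":0},{"hand":0,"slide":[0,0,0],"turn":0},{"hand":0,"slide":[0,0,0],"turn":0}]'
python3 -m creep '[{"hand":0,"slide":[0,0,-0.02],"turn":0},{"hand":0,"slide":[0,0,-0.04],"turn":0},{"hand":0,"slide":[0,0,-0.03],"turn":0},{"hand":0,"slide":[0,0,0],"turn":7.2},{"hand":0,"slide":[0,0,0],"turn":0}]'
python3 -c "
from h import *
go(0.5073,0.1501,0.1,-93.4)
p=snapshot('wrist');save(p,'w6.png',s=1.2)"
```

```text
clock: 10.85
tool_pos: [0.5159, -0.1591, 0.0099]
eef_rot: [0.73, -0.683, 0.0, -0.0]
contact_force: [0.3, 0.2, 0.6]
opening: 0.362
clock: 11.35
tool_pos: [0.5158, -0.1591, 0.0098]
eef_rot: [0.73, -0.683, 0.0, 0.0]
contact_force: [0.1, -0.1, 0.5]
opening: 0.111
clock: 11.98
tool_pos: [0.5161, -0.1591, 0.1012]
eef_rot: [-0.686, 0.727, -0.001, 0.0]
contact_force: [-0.2, -0.6, -0.7]
opening: 0.107
t 11.97 tcp [ 0.5161 -0.1591  0.1012] yaw -93.32 open 0.107 F [-0.2 -0.6 -0.7] tilt -1.0
slide now axes mm [-308.2   26.7    0.9]
turn 0.08 then slide mm [-308.2   27.1    1.2]
```

View pics/w6.png

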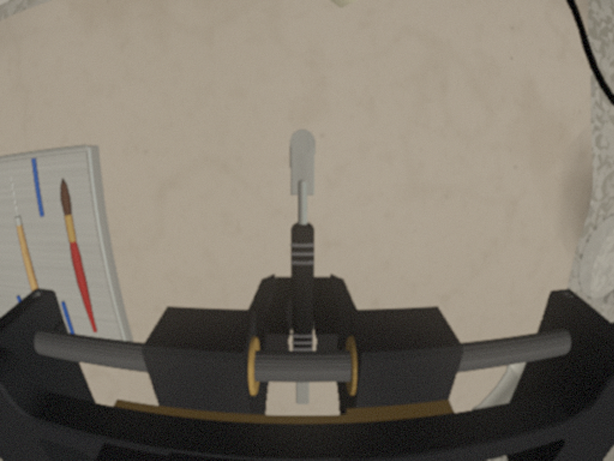

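The spatula is held straight; the opening is 9.6 mm for the 10 mm grip. Carry it 308 mm at height.

```bash
python3 -m creep '[{"hand":0,"slide":[-0.04,0.004,0],"turn":0},{"hand":0,"slide":[-0.055,0.005,0],"turn":0},{"hand":0,"slide":[-0.055,0.005,0],"turn":0},{"hand":0,"slide":[-0.055,0.005,0],"turn":0},{"hand":0,"slide":[-0.05,0.004,0],"turn":0}]'
python3 -m creep '[{"hand":0,"slide":[-0.035,0.004,0],"turn":0},{"hand":0,"slide":[-0.018,0,0],"turn":0},{"hand":0,"slide":[0,0,0],"turn":0},{"hand":0,"slide":[0,0,0],"turn":0}]'
python3 -c "
from h import *
go(0.5073,0.1501,0.0145,-93.4)
p=snapshot('wrist');save(p,'w7.png',s=1.5)"
```

```text
clock: 12.65
tool_pos: [0.5073, 0.099, 0.0996]
eef_rot: [-0.687, 0.727, 0.0, -0.0]
contact_force: [0.4, -0.4, 0.3]
opening: 0.111
clock: 13.15
tool_pos: [0.5072, 0.1476, 0.0997]
eef_rot: [-0.685, 0.729, -0.001, -0.001]
contact_force: [-1.5, -0.0, -0.2]
opening: 0.115
t 13.15 tcp [0.5072 0.1476 0.0997] yaw -93.53 open 0.115 F [-1.5 -0.  -0.2] tilt -1.0
slide now axes mm [-2.7  0.  85.2]
turn -0.13 then slide mm [-2.5  0.  85.2]
```

View pics/w7.png

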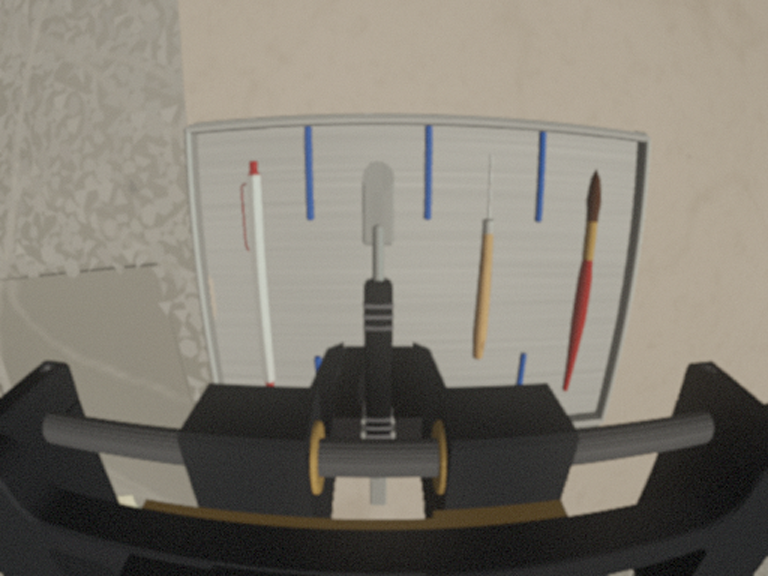

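The spatula is centred over the lane beside the pen. Lower it.

```bash
python3 -m creep '[{"hand":0,"slide":[-0.002,0,0.03],"turn":0},{"hand":0,"slide":[0,0,0.03],"turn":0},{"hand":0,"slide":[0,0,0.015],"turn":0},{"hand":0,"slide":[0,0,0],"turn":0},{"hand":0,"slide":[0,0,0],"turn":0}]'
python3 -c "
from h import *
go(0.5073,0.1501,0.0143,-93.4)"
```

```text
clock: 13.82
tool_pos: [0.5077, 0.1517, 0.0255]
eef_rot: [-0.686, 0.728, -0.0, 0.0]
contact_force: [0.6, 0.4, 1.3]
opening: 0.111
t 13.82 tcp [0.5077 0.1517 0.0255] yaw -93.43 open 0.111 F [0.6 0.4 1.3] tilt -1.0
slide now axes mm [ 1.6  0.3 11.2]
turn -0.03 then slide mm [ 1.6  0.3 11.2]
```

```bash
python3 -m creep '[{"hand":0,"slide":[0.001,0,0.006],"turn":0},{"hand":0,"slide":[0,0,0.005],"turn":0},{"hand":0,"slide":[0,0,0],"turn":0},{"hand":0.03,"slide":[0,0,0],"turn":0},{"hand":0.03,"slide":[0,0,0],"turn":0}]'
python3 -m creep '[{"hand":0.03,"slide":[0,0,0],"turn":0},{"hand":0.03,"slide":[0,0,-0.02],"turn":0},{"hand":0.03,"slide":[0,0,-0.04],"turn":0},{"hand":0.03,"slide":[0,0,-0.05],"turn":0},{"hand":0.03,"slide":[0,0.06,-0.01],"turn":0}]'
python3 -m creep '[{"hand":0.03,"slide":[0.05,0.03,-0.03],"turn":0},{"hand":0.03,"slide":[0.05,0,-0.03],"turn":0},{"hand":0.03,"slide":[0.06,0,-0.03],"turn":0},{"hand":0.03,"slide":[0.06,0,0],"turn":0},{"hand":0.03,"slide":[0.06,0,0],"turn":0}]'
python3 -m creep '[{"hand":0.03,"slide":[0.06,0,0],"turn":0},{"hand":0.03,"slide":[0.03,0,0],"turn":0},{"hand":0.03,"slide":[0,0,0],"turn":0}]'
cat > chk.py <<'E'
from h import *
p=snapshot("top");f=p["frame"]
F=f.astype(int);R,G,B=F[...,0],F[...,1],F[...,2]
cv2.imwrite("pics/chk.png",cv2.resize(f[95:210,115:260],None,fx=5,fy=5,interpolation=cv2.INTER_CUBIC)[:,:,::-1])
th=np.radians(-3.4);c=np.array([.5055,.1192]);ex=np.array([np.cos(th),np.sin(th)]);ey=np.array([-ex[1],ex[0]])
def fit(m,z,n):
    v,u=np.nonzero(m);X=np.array([w(p,a,b,z)[:2]-c for a,b in zip(u,v)])
    X=np.stack([X@ex,X@ey],1)*1000
    r=cv2.minAreaRect(X.astype(np.float32));d=cv2.fitLine(X.astype(np.float32),cv2.DIST_L2,0,.01,.01).ravel()
    print(n,len(X),"tray xy",np.round(r[0],1),np.round(r[1],1),"deg",np.degrees(np.arctan2(d[1],d[0])).round(1))
def roi(u0,v0,u1,v1):
    m=np.zeros(R.shape,bool);m[v0:v1,u0:u1]=1;return m
fit((R-B>55)&roi(214,115,245,195),0.012,"brush")
fit((R-B>30)&roi(185,115,212,198),0.012,"needle")
fit((R+G+B<170)&roi(155,115,186,190),0.014,"spat")
print(get_state()["tool_pos"])
E
python3 chk.py
```

```text
clock: 14.45
tool_pos: [0.507, 0.1511, 0.0137]
eef_rot: [-0.686, 0.728, 0.0, -0.0]
contact_force: [-0.4, 0.8, 0.1]
opening: 0.31
clock: 15.08
tool_pos: [0.4533, 0.1556, 0.1366]
eef_rot: [-0.685, 0.729, -0.003, 0.006]
contact_force: [-1.1, 0.5, -0.9]
opening: 0.342
clock: 15.7
tool_pos: [0.4025, -0.1185, 0.2209]
eef_rot: [-0.686, 0.727, -0.001, 0.001]
contact_force: [1.3, 0.1, 0.1]
opening: 0.337
clock: 16.08
tool_pos: [0.3964, -0.2091, 0.2203]
eef_rot: [-0.684, 0.73, -0.001, -0.0]
contact_force: [-0.2, 0.1, 0.2]
opening: 0.339
brush 129 tray xy [-12.2 -94.2] [  7.4 107.2] deg -0.8
needle 118 tray xy [-33.3 -27.4] [ 16.9 135.1] deg -6.2
spat 92 tray xy [ 0.4 29.7] [65.3  8.1] deg 0.4
[ 0.39670446 -0.20701716  0.22020615]
```

View pics/chk.png

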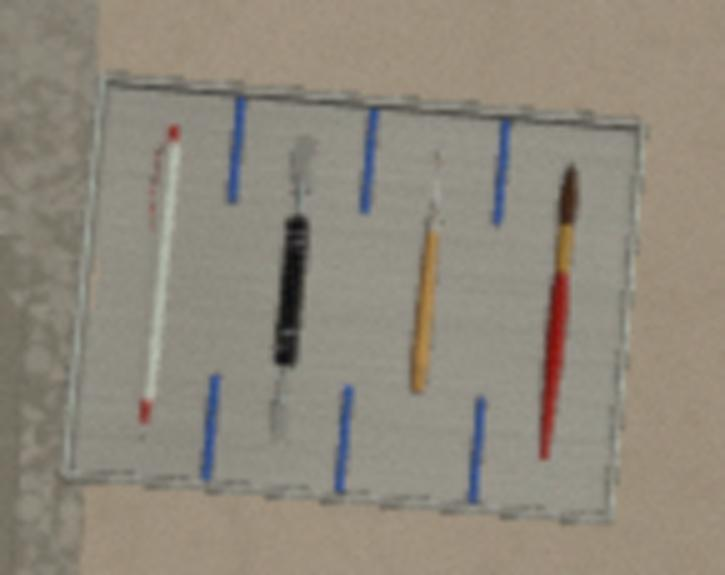

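The needle fit took in background paper (135 mm long, which is impossible), so I'm repeating it with a tight region. I'll also compare the brush with its start using the same measure.

```bash
sed -i 's/^fit((R-B>30).*/fit((R-B>45)\&roi(193,138,208,178),0.012,"needle")/; s/^fit((R-B>55).*/fit((R-B>55)\&roi(205,115,245,195),0.008,"brush");print("start mean .4912 .026")\nv,u=np.nonzero((R-B>55)\&roi(210,115,245,195));print(np.mean([w(p,a,b,.008) for a,b in zip(u,v)],0).round(4))/' chk.py; python3 chk.py
```

```text
brush 128 tray xy [-11.9 -93.9] [  7.4 107.6] deg -0.8
start mean .4912 .026
[0.4899 0.0261 0.008 ]
needle 89 tray xy [ -2.3 -32.8] [ 6.9 72.1] deg -0.1
spat 90 tray xy [ 0.3 29.5] [65.5  7.7] deg -0.1
[ 0.3969221  -0.20575956  0.22015963]
```

```bash
python3 -c "
from plant import *
print(finish_job(), get_state()['clock'])"
```

```text
the job is handed in; nothing more can be done
the job is handed in; nothing more can be done
```

The needle now lies in the middle lane beside the brush and the spatula in the middle lane beside the pen. The job was handed in about 16 s into the run; no verdict is reported.

My last check was from the top camera, in the tray's frame, where the limits are 35 mm along the lane, 20 mm off its centre line and about 15° in angle:

| Tool | Along lane from half-way | Off centre line | Angle to lane |
|---|---|---|---|
| Needle | -2.3 mm | about 2 mm | about 0° |
| Spatula | 0.3 mm | about 1.5 mm | about 0° |

- **Brush:** it read within about 1.5 mm of its start, which is within measurement noise. I took the one in the tray as the brush meant, because it lies farther right than the loose look-alike.
- **Gripper:** it was empty and well clear of everything at hand-in.
- **Failed check:** one needle fit came out 135 mm long, because the area it searched was too wide and took in background. The tighter repeat, in the table, agreed with the pictures.
- **Not measured:** I did not measure the tools' height at the end. I lowered each one to the tray floor before letting go, and both looked flat in the pictures.

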